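# Find and reject the soft spring contact

### The arm

A 6-joint arm with a two-finger parallel gripper is mounted at the origin on a cart in front of the work surface, level with it; the furniture and walls round the work are solid. World frame = base frame: x ahead of the robot, y to its left, z up, the work surface at z = 0. Lengths are in m, angles in rad, forces in N, time in s.
With the tool pointing down it reaches from about 0.3 to 0.775 m from the base axis. Payload 14.6 kg.
Tool frame: the origin (TCP) lies at the very end of the fingers, on their centre line; the grasp point (between the pads) lies 19 mm behind it; z points along the fingers, y is the line along which they close (so a half turn about z gives the same grasp; the last joint's range is limited). The gripper opens to 94 mm and grips with 3 to 60 N. Pads are 16 mm wide; open, the fingers measure 119 mm over their backs; the gripper's body (75 mm by 177 mm) begins 78 mm behind the grasp point.
Start: joints at [1.13, 0.3, 1.521, -0, 1.321, -0.067], TCP at [0.201, 0.512, 0.205] pointing down, gripper open.
Joint ranges: [-3.03, 3.03], [-0.79, 2.21], [0.23, 2.52], [-1.04, 4.18], [0, 3.07], [-2.55, 2.55]. Speed limits (rad/s): [2.22, 2.22, 2.57, 3.14, 3.14, 3.14].

### API

Orientations are given as [roll, pitch, yaw] about the fixed x, y, z axes, in that order (R = Rz(yaw) Ry(pitch) Rx(roll)).
In Python, from station import ctrl, cams gives the robot as it stands. The module is installed in compiled form; this text tells all that it offers.
- The arm moves only by the tool arm_command, never from a script. Its argument "plan" is a list that holds one entry, the list of rows, each a list of 7 numbers: the shift along the tool's x, y, z in a scale on which 1.0 is 0.8 m, then the turn, a rotation vector about the tool's x, y, z in normalised numbers (1 is pi rad), then the closure, from -1 (fully open) to 1 (shut). A call has 1 to 12 rows; each row is the pose to reach, as a shift and turn from the pose commanded when the call began, along the tool's axes at that moment; what a row does not reach only later rows make up. A row lasts 1/10 s, in which the tool goes at most 50 mm and 8.59 degrees, less where a joint would pass 70% of its speed; a pose out of reach is approached as far as the arm can. A shift or turn number past 1, either way, is cut back to 1. A call with a gripper value outside its range is refused whole. The fingers move at their own pace and stop on an object; "squeeze" is the grip in N (left out, the last holds). Time passes only in rows, so rows that repeat a pose let the fingers close. It gives the time, the measured TCP pose, the force, the opening and the grip force at its end, in the units of the state.
- ctrl.get_obs(): the state, without advancing time (a new reading comes with each control period).
- cams.camera(name): name is "side" or "top"; returns (picture, depth): 420x560x3 uint8, blue, green, red; 420x560 float32, m along the optical axis (not along the pixel's ray), 0 where there is no reading.
- cams.camera_info(name): a dict with "fx", "fy", "cx", "cy" (pixels), "world_to_cam" (4x4, takes a point from world to camera coordinates). Camera axes: x right, y down, z forward; pixel columns grow to the right and rows downward; lengths in m; the calibration is good to about 2 mm. A picture is of the moment at which its call begins. camera_info takes no time and is no camera call.
- ctrl.hand_in(): hands the job in; it is judged then, once.
The state is a dict: "time_s": time; "qpos": joint angles; "joint_vel": joint speeds; "tau": joint torques, N m; "ee_pos": TCP position; "eef_rot": TCP orientation; "force": force on the tool from outside, world axes, zero at the start; "moment": the same for the moment, N m; "grip_width": finger opening in m; "grip_force": force on a finger pad.
Only numpy, scipy, OpenCV 4.12 (cv2) and the standard library are available. Lean on these libraries where they do the work, as an engineer would, in place of code of your own. Each camera call takes 0.05 s, during which the arm holds its last target. There are 200 camera calls.

### The job

One of the four spring-contact blocks in the carrier has a leaf that has gone soft, which cannot be seen. Find it by pressing gently down on the rivets at the leaf tips and feeling how hard each leaf pushes back; to be sure, bring the soft one right down onto the stop stud below its rivet and keep it there for a moment, and never press a leaf so hard that it bends. Then lift the soft block out of its pocket and stand it on its foot in the grey tray, leaving the sound blocks in their pockets and the two vials alone.

Things in the scene. Friction and masses are not known exactly. Their poses are not given: they have to be found in the camera images.
- block_p: One of four spring-contact blocks that look alike, loose, 0.13 to 0.21 kg, one in each carrier pocket. Origin: centre of underside; z up, x along its length, bronze leaf towards -x (the robot's side). Black foot 104 x 34 x 10 mm (x, y, z). Grip it across y by the clamp pile of brown insulators under two screws: x +14 to +42 mm, 22 mm wide in y, z 10 to 54 mm (screw heads to 59 mm).
- leaf_p: Bronze leaf of block_p, 14 mm wide, 2 mm thick, level at z = 40 mm of its block, free tip at x = -49 mm. Press straight down on the rivet head, 8 mm across, at x = -40, y = 0, top at z = 42.5 mm of the block. Stop: the brass stud below the rivet, met after 5 to 7 mm of travel, set differently on each block. Origin: where it bends, 48 mm from the rivet; -x points along it and dips as it is pressed.
- block_q: Second spring-contact block. Same shape, sizes and axes as block_p. Its foot stands in a pocket with 1.5 mm play on each side. Any of the four blocks may be the soft one, in any pocket.
- leaf_q: Bronze leaf of block_q, as leaf_p. How leaves feel: the push-back grows evenly with travel, on a sound leaf about 1.2 N per mm (6 to 8 N as it meets the stud), on the soft one about 0.5 N per mm (3 N as it meets the stud). Once on the stud the force climbs steeply, 5 N per mm or more. A load over 20 N bends a leaf.
- block_r: Third spring-contact block. Same shape, sizes and axes as block_p.
- leaf_r: Bronze leaf of block_r, as leaf_p; feels as told for leaf_q.
- block_s: Fourth spring-contact block. Same shape, sizes and axes as block_p.
- leaf_s: Bronze leaf of block_s, as leaf_p; feels as told for leaf_q.
- carrier: Aluminium carrier plate, 130 x 256 x 16 mm (x, y, z), fixed to the table; four pockets in a row along its y, 64 mm apart (y = -96, -32, +32, +96 mm), each 107 x 37 mm and 7 mm deep (pocket floor at z = 9 mm). Origin: centre of its underside. Its x axis and the blocks' point the same way.
- tray: Shallow grey open tray for rejects, 170 x 110 x 22 mm (x, y, z) outside, walls and floor 3 mm, fixed, empty. Origin: centre of its underside; x along its length.
- vial_2: Bystander: capped glass vial, 25 mm across, 62 mm high, standing at the back of the table. Origin: centre of its underside.
- vial_3: Bystander: a second such vial beside it, 25 mm across, 62 mm high. Origin: centre of its underside.
There are look-alikes about, which are no part of the job. Leave any purple look-alike of the block_s alone.

How it is judged:
By the outcome, as a careful person would: the job done as asked, in the order asked, and still so for the second after the job is handed in, with the robot touching nothing.
It also fails if it takes over 72 s, if anything falls off the work surface, if the arm or the gripper's body presses on something with over 40 N, if the wrist force passes 120 N, or if a joint passes its speed limit or range.

## Working session

There is one attempt and no reset: what is moved stays moved. The work goes in short steps, Python scripts to look and compute and a tool call to move; the robot and the scene stay as the last step left them, time stands still between calls to the robot, and variables do not carry over. Pictures are saved under pics/ and viewed, at most 10 in all, crops included, and the job is handed in when it is done.

Besides the shell and the picture viewer there is one more tool, called after "Call:" in YAML: its name, and indented under it one key for each argument. arm_command: Moves the arm, as the interface text tells. Its arguments: {"type":"object","properties":{"plan":{"type":"array"},"squeeze":{"type":"number"}},"required":["plan"]}

```bash
mkdir -p pics; python3 - <<'E'
from station import ctrl,cams
import cv2,numpy as np
o=ctrl.get_obs(); print({k:np.round(v,4).tolist() for k,v in o.items()})
for n in("top","side"):
    p,d=cams.camera(n); cv2.imwrite(f"pics/{n}0.png",p); np.savez(f"pics/{n}0.npz",p=p,d=d)
    i=cams.camera_info(n); print(n,{k:np.round(v,4).tolist() for k,v in i.items()})
E
```

```text
{'time_s': 0.0, 'qpos': [1.1304, 0.3004, 1.5216, -0.0, 1.3207, -0.0666], 'joint_vel': [0.0011, -0.0, 0.0002, -0.0005, -0.0008, -0.0032], 'tau': [0.0045, -53.1849, -35.2723, 0.071, 0.0246, -0.0001], 'ee_pos': [0.2007, 0.5118, 0.2049], 'eef_rot': [-3.1404, -0.0001, 2.7678], 'force': [-0.4919, 0.0519, 0.385], 'moment': [-0.0118, 0.0448, 0.0404], 'grip_force': 0.0, 'grip_width': 0.0939}
top {'fx': 406.0065, 'fy': 406.0065, 'cx': 279.2376, 'cy': 214.2485, 'world_to_cam': [[0.0291, -0.9993, -0.0233, -0.027], [-0.991, -0.0258, -0.1313, 0.5325], [0.1306, 0.0269, -0.9911, 0.8543], [0.0, 0.0, 0.0, 1.0]]}
side {'fx': 452.7724, 'fy': 452.7724, 'cx': 278.1513, 'cy': 209.6257, 'world_to_cam': [[-0.9615, -0.2748, -0.0044, 0.516], [-0.1749, 0.6239, -0.7617, 0.1688], [0.2121, -0.7316, -0.6479, 0.9199], [0.0, 0.0, 0.0, 1.0]]}
```

View pics/top0.png

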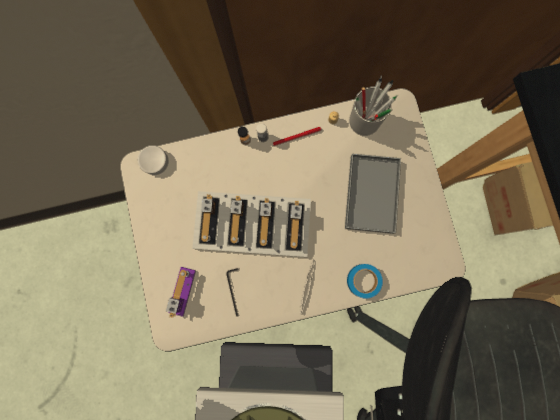

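View pics/side0.png

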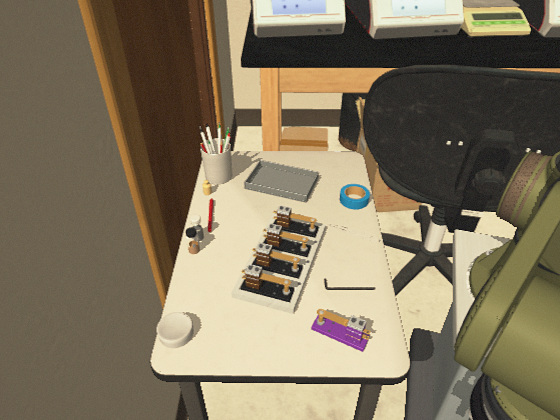

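The top view shows four blocks in the carrier at about (208,220), (237,222), (266,224) and (295,226), with their leaves pointing down the image towards the robot. The grey tray is at (373,194). The purple look-alike is at (182,291), outside the carrier, so I leave it alone. The vials are at (244,135) and (263,133).

```bash
cat > h.py <<'E'
import numpy as np,cv2
from station import ctrl,cams
def W(n):
    return cams.camera_info(n)
def pts(n,d):
    i=W(n); v,u=np.mgrid[:d.shape[0],:d.shape[1]]
    c=np.stack([(u-i['cx'])/i['fx']*d,(v-i['cy'])/i['fy']*d,d],-1)
    T=np.linalg.inv(i['world_to_cam']); return c@T[:3,:3].T+T[:3,3]
def ray(n,u,v,z):
    i=W(n); T=np.linalg.inv(i['world_to_cam']); r=T[:3,:3]@[(u-i['cx'])/i['fx'],(v-i['cy'])/i['fy'],1]; o=T[:3,3]
    return o+r*(z-o[2])/r[2]
def proj(n,p):
    i=W(n); c=i['world_to_cam']@np.r_[p,1]; return c[0]/c[2]*i['fx']+i['cx'],c[1]/c[2]*i['fy']+i['cy']
E
python3 - <<'E'
from h import *
f=np.load('pics/top0.npz');p,d=f['p'],f['d']
P=pts('top',d)
z=P[...,2]
print('table z',np.median(z[240:250,330:345]))
# dark feet
roi=np.zeros(d.shape,bool); roi[185:262,188:318]=1
dark=(p.max(2)<60)&roi&(z>.01)&(z<.035)
n,l,s,c=cv2.connectedComponentsWithStats(dark.astype('uint8'))
for k in range(1,n):
    if s[k,4]>40: print('foot',s[k],np.round(c[k],1),np.round(ray('top',*c[k],.019),4))
al=roi&(z>.008)&(z<.07)
ys,xs=np.nonzero(al); q=ray
r=cv2.minAreaRect(np.float32(P[al][:,:2])); print('carrier rect',r)
hi=roi&(z>.055)
n,l,s,c=cv2.connectedComponentsWithStats(hi.astype('uint8'))
for k in range(1,n):
    if s[k,4]>10:
        m=l==k; print('clamp',s[k,4],np.round(c[k],1),np.round(np.median(P[m],0),4),cv2.minAreaRect(np.float32(P[m][:,:2])))
t=np.zeros(d.shape,bool); t[145:245,335:410]=1
t&=(z>.012)&(z<.03); print('tray',cv2.minAreaRect(np.float32(P[t][:,:2])))
cv2.imwrite('pics/crop1.png',cv2.resize(p[182:267,188:320],None,fx=6,fy=6,interpolation=cv2.INTER_CUBIC))
E
```

```text
table z -0.0007543841427277154
foot [200 198  19  46 276] [212.7 223. ] [0.5115 0.136  0.019 ]
foot [229 200  18  45 270] [239.9 225.2] [0.5082 0.075  0.019 ]
foot [257 202  17  46 255] [266.7 229.4] [0.5005 0.0151 0.019 ]
foot [286 204  18  46 258] [294.3 230.7] [ 0.4992 -0.0463  0.019 ]
carrier rect ((0.513742208480835, 0.04990818351507187), (0.25707656145095825, 0.13040687143802643), 87.4613037109375)
clamp 145 [206.6 205.2] [0.5453 0.1419 0.0622] ((0.5452737212181091, 0.14325129985809326), (0.022542057558894157, 0.028008049353957176), 86.82453155517578)
clamp 143 [236.  206.9] [0.5426 0.0795 0.0623] ((0.4818006455898285, 0.03344554454088211), (0.18762436509132385, 0.03236887603998184), 37.25062942504883)
clamp 139 [265.4 209.3] [0.5398 0.0169 0.0623] ((0.48335450887680054, -0.000650845468044281), (0.1479281634092331, 0.02882777713239193), 17.139680862426758)
clamp 142 [295.9 211.8] [ 0.5352 -0.0482  0.0627] ((0.48362135887145996, -0.04780064523220062), (0.02147826924920082, 0.13367724418640137), 89.27957153320312)
tray ((0.5896093249320984, -0.22048617899417877), (0.11067048460245132, 0.17054811120033264), 85.81230926513672)
```

View pics/crop1.png

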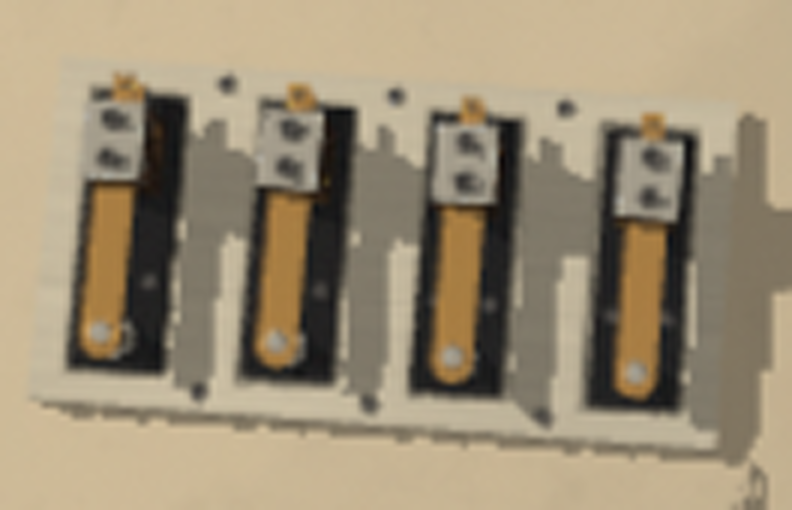

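The crop shows the rivets at crop pixels (100,332), (277,343), (452,357) and (635,373). Next I turn these into world positions and work out the first move.

```bash
cat >> h.py <<'E'
from scipy.spatial.transform import Rotation as R
def go(pos,yaw,o=None):
    o=o or ctrl.get_obs()
    A=R.from_euler('xyz',o['eef_rot']); B=R.from_euler('xyz',[np.pi,0,yaw])
    return np.round(A.inv().apply(np.array(pos)-o['ee_pos'])*1000,1),np.round((A.inv()*B).as_rotvec(),4)
E
python3 - <<'E'
from h import *
f=np.load('pics/top0.npz');p,d=f['p'],f['d']; g=np.load('pics/side0.npz')
P=pts('top',d)
riv=[]
for u,v in [(100,332),(277,343),(452,357),(635,373)]:
    u,v=188+(u+.5)/6-.5,182+(v+.5)/6-.5
    r=ray('top',u,v,.0515); riv.append(r); print(np.round([u,v],1),np.round(r,4),'depthz',np.round(P[int(round(v)),int(round(u))],4),'side',np.round(proj('side',r),1))
riv=np.array(riv)
for k,c in enumerate(([206.6,205.2],[236,206.9],[265.4,209.3],[295.9,211.8])):
    c=ray('top',*c,.065); v=c-riv[k]; print('clamp c',np.round(c,4),'dist',np.hypot(*v[:2]),'yaw deg',np.degrees(np.arctan2(v[1],v[0])))
dd=riv[0]-riv[3]; print('row ang',np.degrees(np.arctan2(-dd[0],dd[1])),np.hypot(*dd[:2])/3)
for w in (-.047+np.pi,): print(go(np.r_[riv[0][:2]-[.001,0],.09],w))
cv2.imwrite('pics/crop2.png',cv2.resize(g['p'][195:315,225:335],None,fx=5,fy=5,interpolation=cv2.INTER_CUBIC))
E
```

```text
[204.2 236.9] [0.4777 0.1464 0.0515] depthz [0.4777 0.1473 0.0499] side [286.5 280.2]
[233.8 238.8] [0.4756 0.0829 0.0515] depthz [0.475  0.0823 0.0521] side [295.6 257.6]
[262.9 241.1] [0.4723 0.0203 0.0515] depthz [0.4725 0.0202 0.0517] side [304.3 237.4]
[293.4 243.8] [ 0.4684 -0.0447  0.0515] depthz [ 0.4678 -0.0439  0.0522] side [312.7 218.4]
clamp c [0.5445 0.1422 0.065 ] dist 0.06689958984416516 yaw deg -3.650744655875179
clamp c [0.5425 0.0792 0.065 ] dist 0.06700105601947501 yaw deg -3.1494959509897105
clamp c [0.5389 0.0165 0.065 ] dist 0.06673147053205351 yaw deg -3.293141647538948
clamp c [ 0.5352 -0.0482  0.065 ] dist 0.0669099540169074 yaw deg -2.9607249748583264
row ang -2.7916067246864644 0.06379712730987443
(array([-390.4, -239.3,  115.2]), array([-1.100e-03, -2.000e-04, -3.268e-01]))
```

View pics/crop2.png

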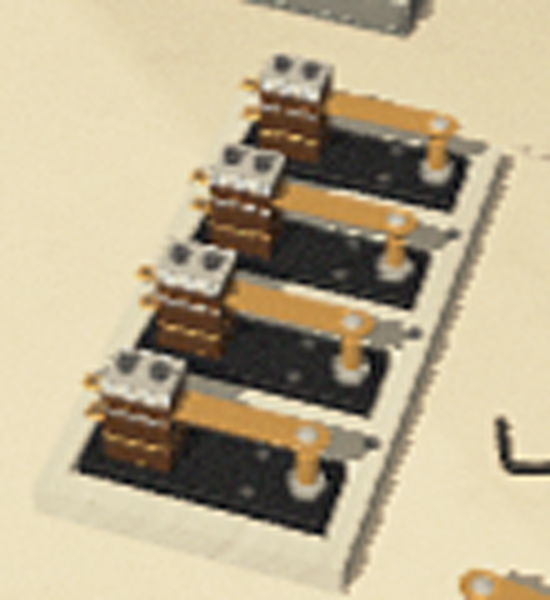

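In the side crop the rivets sit at (307,433), (352,321), (397,221) and (440,125), within 2 px of where the top-view positions project. I move above the first rivet with the fingers shut.

The rows are not in the units I measure in: shifts go in shares of 0.8 m and turns go in shares of pi rad. I convert before sending: -390 mm / 800 = -0.4875, -239 mm / 800 = -0.2988, -0.323 rad / 3.1416 = -0.1028.

Call:
arm_command:
  plan:
    - [[-0.4875,-0.2988,0.1188,0,0,-0.1028,1],[-0.4875,-0.2988,0.1188,0,0,-0.1028,1],[-0.4875,-0.2988,0.1188,0,0,-0.1028,1],[-0.4875,-0.2988,0.1188,0,0,-0.1028,1],[-0.4875,-0.2988,0.1188,0,0,-0.1028,1],[-0.4875,-0.2988,0.1188,0,0,-0.1028,1],[-0.4875,-0.2988,0.1188,0,0,-0.1028,1],[-0.4875,-0.2988,0.1188,0,0,-0.1028,1],[-0.4875,-0.2988,0.1188,0,0,-0.1028,1],[-0.4875,-0.2988,0.1188,0,0,-0.1028,1],[-0.4875,-0.2988,0.1188,0,0,-0.1028,1],[-0.4875,-0.2988,0.1188,0,0,-0.1028,1]]

```text
time_s: 1.3
ee_pos: [0.4764, 0.1471, 0.1102]
eef_rot: [-3.141, -0.001, 3.09]
force: [-0.1, -0.1, -1.1]
grip_width: 0.0017
grip_force: 0.0
```

```bash
python3 - <<'E'
from h import *
o=ctrl.get_obs(); print(o['time_s'],o['ee_pos'],o['eef_rot'],o['force'],o['qpos'],o['grip_width'])
print(go([.4762,.1460,.056],np.pi-.051))
E
```

```text
1.3 [0.476359   0.14706991 0.11018962] [-3.14148407e+00 -8.06984158e-04  3.08982012e+00] [-0.07523735 -0.10876986 -1.08105911] [ 2.25910238e-01  2.91298090e-01  1.76953076e+00  1.32308500e-04
  1.08156964e+00 -1.29317582e+00] 0.0017146656568191073
(array([ 0.1, -1.1, 54.2]), array([-0.0001, -0.0008, -0.0008]))
```

Scaled: 54 mm / 800 = 0.0675, 45 mm / 800 = 0.0563.

Call:
arm_command:
  plan:
    - [[0,-0.0013,0.0313,0,0,0,1],[0,-0.0013,0.0563,0,0,0,1],[0,-0.0013,0.0675,0,0,0,1],[0,-0.0013,0.0675,0,0,0,1],[0,-0.0013,0.0675,0,0,0,1],[0,-0.0013,0.0675,0,0,0,1]]

```text
time_s: 1.9
ee_pos: [0.477, 0.1465, 0.0575]
eef_rot: [3.141, 0.001, 3.091]
force: [0.5, -0.6, 0.0]
grip_width: 0.0005
grip_force: 0.0
```

Scaled: 5 mm / 800 = 0.0063, 4 mm / 800 = 0.005.

Call:
arm_command:
  plan:
    - [[0,0,0.0013,0,0,0,1],[0,0,0.0025,0,0,0,1],[0,0,0.0038,0,0,0,1],[0,0,0.005,0,0,0,1],[0,0,0.0063,0,0,0,1],[0,0,0.0063,0,0,0,1],[0,0,0.0063,0,0,0,1]]

```text
time_s: 2.6
ee_pos: [0.4766, 0.1461, 0.0514]
eef_rot: [-3.142, -0.0, 3.091]
force: [-0.1, -0.2, 0.2]
grip_width: 0.0006
grip_force: 0.1
```

Scaled: 2 mm / 800 = 0.0025, 1 mm / 800 = 0.0013.

Call:
arm_command:
  plan:
    - [[0,0,0.0013,0,0,0,1],[0,0,0.0025,0,0,0,1],[0,0,0.0025,0,0,0,1],[0,0,0.0025,0,0,0,1]]

```text
time_s: 3.0
ee_pos: [0.4766, 0.1461, 0.0495]
eef_rot: [3.142, 0.0, 3.091]
force: [-1.4, -0.2, 2.5]
grip_width: 0.0001
grip_force: 1.2
```

Call:
arm_command:
  plan:
    - [[0,0,0.0013,0,0,0,1],[0,0,0.0019,0,0,0,1],[0,0,0.0019,0,0,0,1],[0,0,0.0019,0,0,0,1]]

```text
time_s: 3.4
ee_pos: [0.4766, 0.1461, 0.048]
eef_rot: [3.142, 0.0, 3.091]
force: [-0.0, -0.6, 4.6]
grip_width: 0.0002
grip_force: 2.0
```

Call:
arm_command:
  plan:
    - [[0,0,0,0,0,0,1],[0,0,0,0,0,0,1]]

```text
time_s: 3.6
ee_pos: [0.4766, 0.1461, 0.048]
eef_rot: [3.142, 0.0, 3.091]
force: [-1.3, -0.3, 4.1]
grip_width: 0.0001
grip_force: 2.0
```

The first leaf, at y=0.146, gives about 4.3 N at 3.4 mm, so it is sound. Next block.

Scaled: -64 mm / 800 = -0.08, -32 mm / 800 = -0.04.

Call:
arm_command:
  plan:
    - [[0,0,-0.015,0,0,0,1],[0,-0.04,-0.015,0,0,0,1],[0,-0.08,-0.015,0,0,0,1],[0,-0.08,-0.015,0,0,0,1],[0,-0.08,-0.0075,0,0,0,1],[0,-0.08,-0.005,0,0,0,1],[0,-0.08,-0.0038,0,0,0,1],[0,-0.08,-0.0025,0,0,0,1],[0,-0.08,-0.0013,0,0,0,1],[0,-0.08,0,0,0,0,1],[0,-0.08,0,0,0,0,1],[0,-0.08,0,0,0,0,1]]

```text
time_s: 4.8
ee_pos: [0.4734, 0.0823, 0.048]
eef_rot: [3.141, 0.0, 3.091]
force: [-1.6, 0.2, 1.1]
grip_width: 0.0003
grip_force: 0.8
```

Call:
arm_command:
  plan:
    - [[0,0,0,0,0,0,1],[0,0,0,0,0,0,1]]

```text
time_s: 5.0
ee_pos: [0.4734, 0.0822, 0.048]
eef_rot: [3.142, 0.0, 3.091]
force: [0.0, 0.8, 2.0]
grip_width: 0.0
grip_force: 0.8
```

The second leaf gives about 1.6 N at the same travel, so it is probably the soft one. I check the other two before confirming.

Scaled: -64 mm / 800 = -0.08, -32 mm / 800 = -0.04.

Call:
arm_command:
  plan:
    - [[0,0,-0.015,0,0,0,1],[0,-0.04,-0.015,0,0,0,1],[0,-0.08,-0.015,0,0,0,1],[0,-0.08,-0.015,0,0,0,1],[0,-0.08,-0.0075,0,0,0,1],[0,-0.08,-0.005,0,0,0,1],[0,-0.08,-0.0038,0,0,0,1],[0,-0.08,-0.0025,0,0,0,1],[0,-0.08,-0.0013,0,0,0,1],[0,-0.08,0,0,0,0,1],[0,-0.08,0,0,0,0,1],[0,-0.08,0,0,0,0,1]]

```text
time_s: 6.2
ee_pos: [0.4701, 0.0184, 0.0481]
eef_rot: [3.141, 0.0, 3.091]
force: [-2.8, 2.4, 4.3]
grip_width: 0.0003
grip_force: 1.7
```

Scaled: -64 mm / 800 = -0.08, -32 mm / 800 = -0.04.

Call:
arm_command:
  plan:
    - [[0,0,-0.015,0,0,0,1],[0,-0.04,-0.015,0,0,0,1],[0,-0.08,-0.015,0,0,0,1],[0,-0.08,-0.015,0,0,0,1],[0,-0.08,-0.0075,0,0,0,1],[0,-0.08,-0.005,0,0,0,1],[0,-0.08,-0.0038,0,0,0,1],[0,-0.08,-0.0025,0,0,0,1],[0,-0.08,-0.0013,0,0,0,1],[0,-0.08,0,0,0,0,1],[0,-0.08,0,0,0,0,1],[0,-0.08,0,0,0,0,1]]

```text
time_s: 7.4
ee_pos: [0.4669, -0.0455, 0.0481]
eef_rot: [3.141, 0.0, 3.091]
force: [-2.0, 2.1, 4.2]
grip_width: 0.0004
grip_force: 2.0
```

Scaled: 128 mm / 800 = 0.16, 96 mm / 800 = 0.12.

Call:
arm_command:
  plan:
    - [[0,0,-0.015,0,0,0,1],[0,0.04,-0.015,0,0,0,1],[0,0.08,-0.015,0,0,0,1],[0,0.12,-0.015,0,0,0,1],[0,0.16,-0.015,0,0,0,1],[0,0.16,-0.015,0,0,0,1],[0,0.16,-0.01,0,0,0,1],[0,0.16,-0.005,0,0,0,1],[0,0.16,-0.0025,0,0,0,1],[0,0.16,0,0,0,0,1],[0,0.16,0.0009,0,0,0,1],[0,0.16,0.0009,0,0,0,1]]

```text
time_s: 8.6
ee_pos: [0.4734, 0.0818, 0.0472]
eef_rot: [-3.141, -0.0, 3.09]
force: [-0.4, -0.6, 2.1]
grip_width: 0.0007
grip_force: 1.1
```

The other two give 4.3 N and 4.2 N, so block two (y≈0.082) is the soft one. I press it down to its stud in small steps.

Scaled: 0.8 mm / 800 = 0.001, 0.5 mm / 800 = 0.0006.

Call:
arm_command:
  plan:
    - [[0,0,0.0006,0,0,0,1],[0,0,0.001,0,0,0,1],[0,0,0.001,0,0,0,1]]

```text
time_s: 8.9
ee_pos: [0.4734, 0.0821, 0.0465]
eef_rot: [-3.142, 0.0, 3.091]
force: [-0.6, -1.4, 2.8]
grip_width: 0.0006
grip_force: 1.4
```

Scaled: 0.5 mm / 800 = 0.0006, 0.3 mm / 800 = 0.0004.

Call:
arm_command:
  plan:
    - [[0,0,0.0004,0,0,0,1],[0,0,0.0006,0,0,0,1],[0,0,0.0006,0,0,0,1]]

```text
time_s: 9.2
ee_pos: [0.4734, 0.0822, 0.046]
eef_rot: [-3.142, 0.0, 3.091]
force: [-0.9, -2.2, 3.2]
grip_width: 0.0003
grip_force: 1.5
```

Scaled: 0.5 mm / 800 = 0.0006, 0.3 mm / 800 = 0.0004.

Call:
arm_command:
  plan:
    - [[0,0,0.0004,0,0,0,1],[0,0,0.0006,0,0,0,1],[0,0,0.0006,0,0,0,1]]

```text
time_s: 9.5
ee_pos: [0.4734, 0.0822, 0.0455]
eef_rot: [-3.142, 0.0, 3.091]
force: [0.7, -3.0, 3.4]
grip_width: 0.0
grip_force: 2.1
```

Scaled: 0.5 mm / 800 = 0.0006, 0.3 mm / 800 = 0.0004.

Call:
arm_command:
  plan:
    - [[0,0,0.0004,0,0,0,1],[0,0,0.0006,0,0,0,1],[0,0,0.0006,0,0,0,1]]

```text
time_s: 9.8
ee_pos: [0.4735, 0.0821, 0.0452]
eef_rot: [-3.141, 0.0, 3.091]
force: [-0.2, -3.9, 6.8]
grip_width: 0.0004
grip_force: 3.5
```

Scaled: 0.3 mm / 800 = 0.0004.

Call:
arm_command:
  plan:
    - [[0,0,0.0004,0,0,0,1],[0,0,0.0004,0,0,0,1],[0,0,0.0004,0,0,0,1]]

```text
time_s: 10.1
ee_pos: [0.4735, 0.082, 0.045]
eef_rot: [-3.141, 0.001, 3.091]
force: [-1.1, -4.0, 8.0]
grip_width: 0.0006
grip_force: 4.2
```

The force has climbed steeply to 8 N at 6.4 mm, so the leaf is on its stud. I hold it there for a second.

Scaled: 0.1 mm / 800 = 0.0001.

Call:
arm_command:
  plan:
    - [[0,0,0.0001,0,0,0,1],[0,0,0.0001,0,0,0,1],[0,0,0.0001,0,0,0,1],[0,0,0.0001,0,0,0,1],[0,0,0.0001,0,0,0,1],[0,0,0.0001,0,0,0,1],[0,0,0.0001,0,0,0,1],[0,0,0.0001,0,0,0,1],[0,0,0.0001,0,0,0,1],[0,0,0.0001,0,0,0,1],[0,0,0.0001,0,0,0,1],[0,0,0.0001,0,0,0,1]]

```text
time_s: 11.3
ee_pos: [0.4736, 0.082, 0.0449]
eef_rot: [-3.141, 0.001, 3.091]
force: [-1.2, -4.0, 9.0]
grip_width: 0.0007
grip_force: 4.5
```

Scaled: -66.5 mm / 800 = -0.0831, -65 mm / 800 = -0.0813.

Call:
arm_command:
  plan:
    - [[0,0,-0.0125,0,0,0,1],[0,0,-0.05,0,0,0,1],[0,0,-0.0813,0,0,0,0],[-0.0375,0.0013,-0.0813,0,0,0,0],[-0.0831,0.0013,-0.0813,0,0,0,0],[-0.0831,0.0013,-0.0813,0,0,0,0],[-0.0831,0.0013,-0.0813,0,0,0,0],[-0.0831,0.0013,-0.0813,0,0,0,0]]

```text
time_s: 12.1
ee_pos: [0.5389, 0.08, 0.1094]
eef_rot: [3.142, -0.001, 3.091]
force: [-0.5, -0.1, -0.3]
grip_width: 0.0446
grip_force: 0.0
```

```bash
python3 - <<'E'
from h import *
o=ctrl.get_obs(); print(o['ee_pos'],o['grip_width'],go([.540,.0795,.026],np.pi-.051))
p,d=cams.camera('side'); cv2.imwrite('pics/s1.png',cv2.resize(p[150:320,200:360],None,fx=3.5,fy=3.5,interpolation=cv2.INTER_CUBIC))
E
```

```text
[0.53891025 0.07999325 0.10943336] 0.044600713402758695 (array([-1.2, -0.4, 83.4]), array([ 0.0001, -0.001 ,  0.0004]))
```

View pics/s1.png

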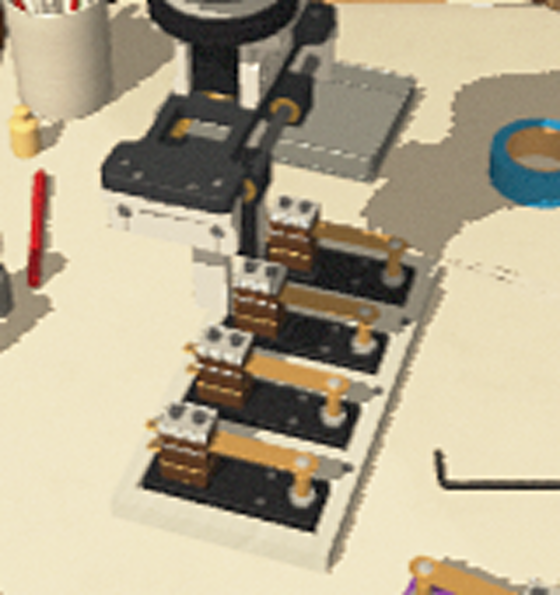

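The side view shows all four blocks seated and the half-open fingers above and behind the clamps at about crop (230,250). The measured pose, (0.539, 0.080), matches block two's clamp. I descend and grip.

Scaled: 83 mm / 800 = 0.1038, 73 mm / 800 = 0.0913.

Call:
arm_command:
  plan:
    - [[-0.0013,-0.0006,0.0313,0,0,0,0],[-0.0013,-0.0006,0.0563,0,0,0,0],[-0.0013,-0.0006,0.075,0,0,0,0],[-0.0013,-0.0006,0.0913,0,0,0,0],[-0.0013,-0.0006,0.1038,0,0,0,0],[-0.0013,-0.0006,0.1038,0,0,0,0],[-0.0013,-0.0006,0.1038,0,0,0,0]]

```text
time_s: 12.85
ee_pos: [0.5409, 0.0793, 0.027]
eef_rot: [3.142, 0.0, 3.091]
force: [-0.3, 0.2, 0.2]
grip_width: 0.0464
grip_force: 0.0
```

Call:
arm_command:
  plan:
    - [[0,0,0,0,0,0,0.3],[0,0,0,0,0,0,1],[0,0,0,0,0,0,1],[0,0,0,0,0,0,1],[0,0,0,0,0,0,1],[0,0,0,0,0,0,1]]
  squeeze: 30

```text
time_s: 13.45
ee_pos: [0.541, 0.0805, 0.0271]
eef_rot: [3.14, 0.001, 3.091]
force: [0.1, 10.7, 2.4]
grip_width: 0.022
grip_force: 30.0
```

Scaled: -5 mm / 800 = -0.0063, 1.5 mm / 800 = 0.0019.

Call:
arm_command:
  plan:
    - [[0,0.001,0,0,0,0,1],[0,0.0019,0,0,0,0,1],[0,0.0019,-0.0013,0,0,0,1],[0,0.0019,-0.0038,0,0,0,1],[0,0.0019,-0.0063,0,0,0,1],[0,0.0019,-0.0063,0,0,0,1]]

```text
time_s: 14.05
ee_pos: [0.5408, 0.0808, 0.0317]
eef_rot: [3.142, -0.0, 3.091]
force: [-0.4, 1.1, -0.0]
grip_width: 0.0215
grip_force: 30.0
```

Scaled: -105 mm / 800 = -0.1313, -100 mm / 800 = -0.125.

Call:
arm_command:
  plan:
    - [[0,0,-0.01,0,0,0,1],[0,0,-0.0313,0,0,0,1],[0,0,-0.0625,0,0,0,1],[0,0,-0.0938,0,0,0,1],[0,0,-0.125,0,0,0,1],[0,0,-0.1313,0,0,0,1],[0,0,-0.1313,0,0,0,1],[0,0,-0.1313,0,0,0,1]]

```text
time_s: 14.85
ee_pos: [0.5403, 0.0806, 0.1354]
eef_rot: [-3.141, -0.002, 3.091]
force: [0.3, 0.1, -2.2]
grip_width: 0.0219
grip_force: 30.0
```

```bash
python3 - <<'E'
from h import *
o=ctrl.get_obs(); print(o['ee_pos'],o['force'],o['grip_width'],go([.6146,-.222,.12],np.pi-.06))
p,d=cams.camera('side'); cv2.imwrite('pics/s2.png',cv2.resize(p[110:320,170:390],None,fx=2.7,fy=2.7,interpolation=cv2.INTER_CUBIC))
E
```

```text
[0.54031889 0.08061364 0.13536637] [ 0.26018661  0.11629272 -2.16947967] 0.02186049365345421 (array([ -89.6, -298.4,   15.3]), array([-0.0004, -0.0016,  0.0091]))
```

View pics/s2.png

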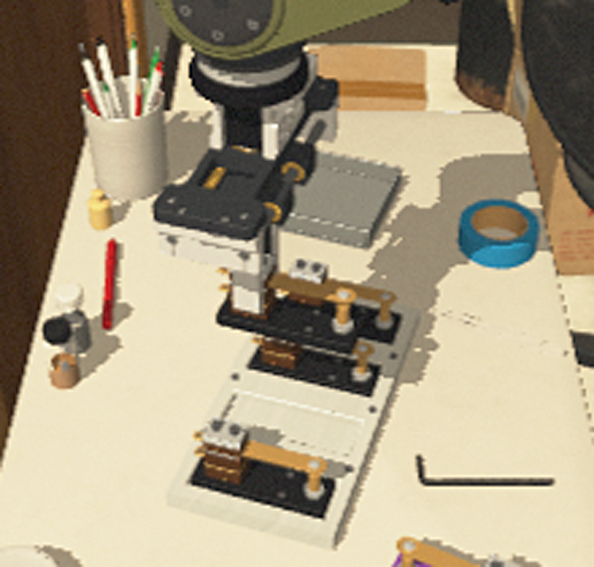

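The block is held level at crop (310,310), pocket two is empty and the other three blocks are seated. Before carrying it over I check the clearance to the pencil cup behind the tray.

```bash
python3 - <<'E'
from h import *
f=np.load('pics/top0.npz');P=pts('top',f['d'])[70:150,340:410].reshape(-1,3)
m=(P[:,2]>.03)&(P[:,2]<.3); Q=P[m]; print(Q.min(0),Q.max(0))
for h in (.08,.12,.16,.2): print(h,Q[Q[:,2]>h].min(0)[:2] if (Q[:,2]>h).any() else '')
E
```

```text
[ 0.71811148 -0.24201977  0.03019358] [ 0.80403954 -0.16265613  0.14481499]
0.08 [ 0.71811148 -0.24201977]
0.12 [ 0.71811148 -0.24201977]
0.16 
0.2
```

Scaled: -298 mm / 800 = -0.3725, -285 mm / 800 = -0.3563, 0.01 rad / 3.1416 = 0.0032.

Call:
arm_command:
  plan:
    - [[-0.0125,-0.0375,0,0,0,0,1],[-0.025,-0.0938,0,0,0,0,1],[-0.0375,-0.15,0,0,0,0,1],[-0.0525,-0.2063,0,0,0,0,1],[-0.0675,-0.2625,0,0,0,0.0032,1],[-0.085,-0.3188,0,0,0,0.0032,1],[-0.0975,-0.3563,0,0,0,0.0032,1],[-0.1,-0.3725,0,0,0,0.0032,1],[-0.1,-0.3725,0,0,0,0.0032,1],[-0.1,-0.3725,0,0,0,0.0032,1],[-0.1,-0.3725,0,0,0,0.0032,1]]

```text
time_s: 16.0
ee_pos: [0.6056, -0.2194, 0.1365]
eef_rot: [3.141, -0.0, 3.082]
force: [1.0, -0.3, -2.0]
grip_width: 0.0221
grip_force: 30.0
```

Scaled: 108 mm / 800 = 0.135, 105 mm / 800 = 0.1313.

Call:
arm_command:
  plan:
    - [[0,0,0.0313,0,0,0,1],[0,0,0.0625,0,0,0,1],[0,0,0.0938,0,0,0,1],[0,0,0.1188,0,0,0,1],[0,0,0.1313,0,0,0,1],[0,0,0.135,0,0,0,1],[0,0,0.135,0,0,0,1]]

```text
time_s: 16.7
ee_pos: [0.6059, -0.2206, 0.0291]
eef_rot: [-3.141, 0.001, 3.081]
force: [-0.2, 1.0, -0.8]
grip_width: 0.0222
grip_force: 30.0
```

Underside should be about 8 mm above the tray floor. I lower slowly to contact.

Scaled: 6 mm / 800 = 0.0075, 4.5 mm / 800 = 0.0056.

Call:
arm_command:
  plan:
    - [[0,0,0.0019,0,0,0,1],[0,0,0.0038,0,0,0,1],[0,0,0.0056,0,0,0,1],[0,0,0.0075,0,0,0,1],[0,0,0.0075,0,0,0,1],[0,0,0.0075,0,0,0,1]]

```text
time_s: 17.3
ee_pos: [0.6056, -0.2209, 0.0226]
eef_rot: [3.142, 0.0, 3.081]
force: [1.0, 0.3, -1.8]
grip_width: 0.0216
grip_force: 30.0
```

Scaled: 1 mm / 800 = 0.0013, 0.5 mm / 800 = 0.0006.

Call:
arm_command:
  plan:
    - [[0,0,0.0006,0,0,0,1],[0,0,0.0013,0,0,0,1],[0,0,0.0013,0,0,0,1]]

```text
time_s: 17.6
ee_pos: [0.6056, -0.2209, 0.0215]
eef_rot: [3.142, -0.0, 3.081]
force: [-0.1, 0.6, -2.0]
grip_width: 0.0217
grip_force: 30.0
```

Scaled: 0.8 mm / 800 = 0.001, 0.5 mm / 800 = 0.0006.

Call:
arm_command:
  plan:
    - [[0,0,0.0006,0,0,0,1],[0,0,0.001,0,0,0,1],[0,0,0.001,0,0,0,1]]

```text
time_s: 17.9
ee_pos: [0.6057, -0.2209, 0.021]
eef_rot: [-3.142, 0.0, 3.081]
force: [-1.6, 1.5, 1.3]
grip_width: 0.0221
grip_force: 30.0
```

Scaled: 0.4 mm / 800 = 0.0005.

Call:
arm_command:
  plan:
    - [[0,0,0.0005,0,0,0,1],[0,0,0.0005,0,0,0,1],[0,0,0.0005,0,0,0,1]]

```text
time_s: 18.2
ee_pos: [0.6057, -0.2209, 0.021]
eef_rot: [-3.141, 0.0, 3.081]
force: [-3.9, 2.2, 7.0]
grip_width: 0.0218
grip_force: 30.0
```

The block is standing on the floor. I release and rise.

Scaled: -130 mm / 800 = -0.1625, -100 mm / 800 = -0.125.

Call:
arm_command:
  plan:
    - [[0,0,-0.0005,0,0,0,1],[0,0,-0.0005,0,0,0,0.4],[0,0,-0.0005,0,0,0,0.1],[0,0,-0.0005,0,0,0,0.1],[0,0,-0.0005,0,0,0,0.1],[0,0,-0.0125,0,0,0,0.1],[0,0,-0.0375,0,0,0,0.1],[0,0,-0.075,0,0,0,0.1],[0,0,-0.125,0,0,0,0.1],[0,0,-0.1625,0,0,0,0.1],[0,0,-0.1625,0,0,0,0.1]]

```text
time_s: 19.3
ee_pos: [0.6072, -0.2216, 0.1561]
eef_rot: [-3.139, 0.008, 3.081]
force: [-0.6, 0.5, -0.6]
grip_width: 0.0422
grip_force: 0.0
```

Scaled: 200 mm / 800 = 0.25, 150 mm / 800 = 0.1875.

Call:
arm_command:
  plan:
    - [[0.0625,0.05,-0.025,0,0,0,0.1],[0.125,0.1,-0.025,0,0,0,0.1],[0.1875,0.125,-0.025,0,0,0,0.1],[0.25,0.125,-0.025,0,0,0,0.1],[0.25,0.125,-0.025,0,0,0,0.1],[0.25,0.125,-0.025,0,0,0,0.1],[0.25,0.125,-0.025,0,0,0,0.1]]

```text
time_s: 20.0
ee_pos: [0.4123, -0.1091, 0.1708]
eef_rot: [-3.141, 0.001, 3.081]
force: [0.5, 0.3, -0.4]
grip_width: 0.0423
grip_force: 0.0
```

```bash
python3 - <<'E'
from h import *
o=ctrl.get_obs(); print(o['time_s'],o['ee_pos'],o['force'],o['grip_width'])
a,_=cams.camera('side');b,d=cams.camera('top')
P=pts('top',d)[145:245,335:410]; m=P[...,2]>.055; print('pile',m.sum(),np.median(P[m],0) if m.any() else '')
cv2.imwrite('pics/f.png',np.hstack([cv2.resize(a[130:330,170:340],(510,600),interpolation=cv2.INTER_CUBIC),cv2.resize(b[130:270,340:405],(278,600),interpolation=cv2.INTER_CUBIC)]))
E
```

```text
20.0 [ 0.41226638 -0.10905759  0.17078464] [ 0.47714867  0.27040605 -0.3502525 ] 0.04228930153030288
pile 319 [ 0.45147457 -0.10354751  0.45508505]
```

View pics/f.png

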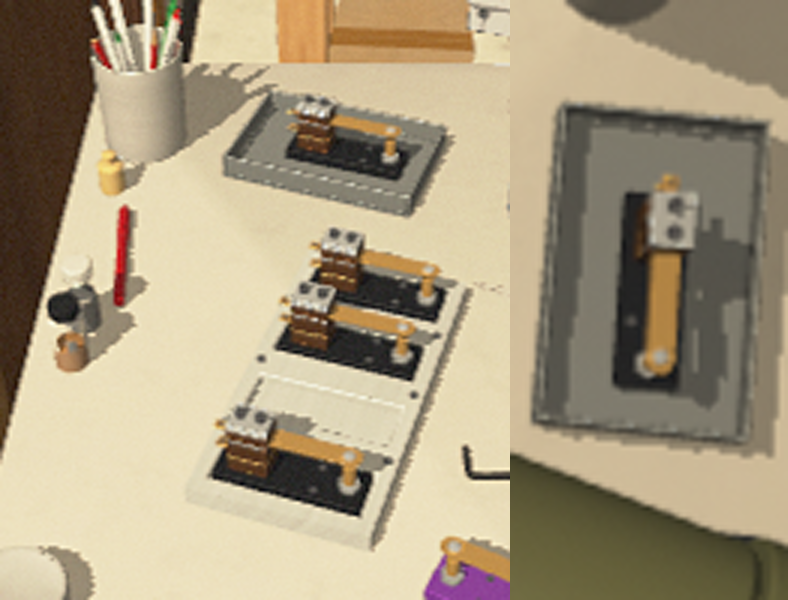

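The soft block stands upright in the tray (left panel at (345,140), right panel at (655,290)). The other three blocks are seated and the vials at (80,300) have not moved. I hand in.

```bash
python3 -c "
from station import ctrl
print(ctrl.hand_in())"
```

```text
the job is handed in; nothing more can be done
None
```

I found the soft block (second pocket from the robot's left, about 0.5 N per mm), held its leaf on the stud at 8–9 N for over a second, stood the block in the grey tray, and handed in at about 20 s with the sound blocks and vials left in place.

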